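# Mount the phone holder on its ball stand and latch it

## Task

Set the phone holder on its ball stand so that the screen faces you: lower its socket onto the ball and push it down until its rim sits firmly on the rubber ring of the collar, then let go of it. Then press the red latch lever all the way down. Be gentle: no more force on the stand or the lever than it takes, do not let the holder tip over, and leave the things round about where they are.

Things in the scene. Friction and masses are not known exactly. Their poses are not given: they have to be found in the camera images.
- head: loose phone holder, 0.3 to 0.5 kg, 155 mm tall, standing upright on the worktop at the start. Origin: centre of its flat underside; z up, -x its front (screen side), +y its left (red lever). Below, a black bell-shaped socket (rim 70 mm across, 50 mm tall), a cradle with a phone, an upright carrying tab on top. Home on the ball it stands by itself
- socket (a point): centre of the mouth, same point as the origin. It narrows from 51 to 33 mm bore and finds the ball from 6 mm off. Inside, two lined spring jaws grip the ball and drag: some 14 mm of travel from first touch to home; the push needed rises to 8 to 13 N (weight included), eases to 6 to 9 N until the rim meets the collar's rubber ring: push 10 to 25 N. Let go half way it leans over
- head_grip (a point): place to hold the holder: middle of its grey carrying tab, an upright plate 12 mm thick (along x), 36 mm wide (along y), free from 119 to 155 mm above the underside. This point is 142 mm above the underside and 6 mm behind the holder's axis (x = +6 mm); axes as the holder's
- screen (a point): middle of the phone's screen. The phone lies on its side in the cradle, 124 mm wide (y), 60 mm tall, leaning back 26 degrees; lower front edge at x = -29, z = 62 mm and upper edge at x = -3 to +6, z = 117 mm in the holder's frame. Axes as the holder's
- stand: the stand, held fast to the worktop by a round black suction foot 110 mm across. Origin: centre of the foot's underside, z up, x away from you. Straight above it a clamped telescopic post carries a collar 72 mm across, topped by a black rubber ring (springy, about 8 N per mm, 2.5 mm deep); through it, on a 13 mm neck, a steel ball of 32 mm diameter, its centre 20 mm above the ring's top
- clamp_ring (a point): middle of the top of the stand's knurled clamp ring, 48 mm above the worktop. The post above it was left at some height by the last user: the ring's top is 60 to 100 mm above the worktop (top of the ball 96 to 136 mm). That height is not measured: feel or look for it. The post does not give way
- latch (a joint): angle of the latch lever: 0 to 0.12 rad at the start (up), 0.75 fully down at its stop. It stays where it is left; friction is about 2 to 3 N at the pad, a little more at the end, where its tongue closes under the ball. If the holder is more than about 2 mm from home the tongue strikes the ball and the lever stops short; shut too early it keeps the ball out
- lever: the red latch lever on the holder's left side, part of the holder. Origin: middle of its hinge, at y = +27, z = 36 mm in the holder's frame
- lever_pad (a point): middle of the upper face of the pad (26 x 26 mm) at the end of the red lever on the holder's left side. The hinge is parallel to the holder's x, at y = +27, z = 36 mm in its frame, the pad 75 mm from it: pad at y = 78, z = 91 mm with the lever up (value 0), y = 102, z = 41 mm with it down
- kitchen_roll: white kitchen roll, 114 mm across, 228 mm tall, standing at the back; leave it alone; origin at its underside
- tin: small food tin with a printed paper label, 57 mm across, 72 mm tall, standing at the back, below the front of the wall cabinet (whose underside hangs 0.46 m above the worktop, from x = 0.55 m back, y = -0.05 to 0.47 m: keep the wrist clear of it); leave it alone; origin at its underside
- lemon: yellow lemon, 78 x 55 x 56 mm, lying at the back; leave it alone; origin at its underside
- flat_tin: wide blue and gold food tin, 75 mm across, 58 mm tall, standing at the back; leave it alone; origin at its underside
- spice: glass spice bottle with a black cap, 52 mm across, 100 mm tall, standing at the back; leave it alone; origin at its underside
- lighter: red gas lighter with a thin metal rod, 210 mm long, lying along the front edge of the hob; leave it alone; origin at its underside
- matches: matchbox, 36 x 53 x 15 mm, lying by the lighter; leave it alone; origin at its underside

How it is judged (in metres and radians):
On the way, in this order (a step that is already met when the one before it is completed fails the run):
1. the holder, held in the fingers, is pressed down on the ball with the lever up (contact force between the fingers and head above 1 N and contact force between head and stand above 4 N and horizontal distance between head and stand below 0.006 m and angle between head's own z axis and vertical below 0.12 rad and value of joint latch below 0.4 rad), for 0.1 s.
2. the holder stands home on the ring by itself, let go, upright, lever still up (horizontal distance between head and stand below 0.004 m and angle between head's own z axis and vertical below 0.04 rad and contact force between head and stand above 1 N and contact force between the fingers and head below 0.1 N and linear speed of head below 0.02 m/s and value of joint latch below 0.4 rad), for 0.3 s.
At the end, for the whole second after the job is handed in: Holder home on the stand and at rest: upright within 0.04 rad, axis within 4 mm of the stand's, resting on it; lever above 0.68 of 0.75 rad; screen to the front (lever pad at least 82 mm to the left of the stand's axis: 36 degrees either way) (horizontal distance between head and stand below 0.004 m and angle between head's own z axis and vertical below 0.04 rad and contact force between head and stand above 1 N and value of joint latch above 0.68 rad and linear speed of head below 0.02 m/s and y of lever_pad in the frame of stand above 0.082 m); the robot touches nothing.
It fails at once if the holder is pushed onto the stand with a contact force of more than 60 N (lever up; the gripping jaws alone make about 15 N of it) (contact force between head and stand above 60 N and value of joint latch below 0.4 rad).
It fails at once if the lever is pressed with more than 25 N (contact force between the fingers and lever above 25 N).
It fails at once if the holder tips over (more than 0.5 rad) (angle between head's own z axis and vertical above 0.5 rad).
It fails at once if one of the things round about is moved more than 25 mm (distance of any of kitchen_roll, tin, lemon, flat_tin, spice, lighter, matches from where it was at the start of the episode above 0.025 m).
It also fails if it takes over 58 s, if anything falls off the work surface, if the arm or the gripper's body presses on something with over 40 N, if the wrist force passes 120 N, or if a joint passes its speed limit or range.

## Robot

A 7-joint arm with a two-finger parallel gripper is mounted at the origin on a cart in front of the work surface, level with it; the furniture and walls round the work are solid. World frame = base frame: x ahead of the robot, y to its left, z up, the work surface at z = 0. Lengths are in m, angles in degrees, forces in N, time in s.
With the tool pointing down it reaches from about 0.425 to 0.875 m from the base axis. Payload 8.4 kg.
Tool frame: the origin (TCP) lies at the very end of the fingers, on their centre line; the grasp point (between the pads) lies 19 mm behind it; z points along the fingers, y is the line along which they close (so a half turn about z gives the same grasp; the last joint's range is limited). The gripper opens to 85 mm and grips with 20 to 120 N. Pads are 22 mm wide; open, the fingers measure 114 mm over their backs; the gripper's body (76 mm by 85 mm) begins 54 mm behind the grasp point. The pads swing forward as they close: fully open they stand 13 mm farther back than shut.
Start: joints at [62.957, 19.091, 2.286, 83.961, -0.768, 76.965, -3.352], TCP at [0.237, -0.605, 0.231] pointing down, gripper open.
Joint ranges: [-147.57, 147.57], [-21.85, 119.76], [-74.77, 79.35], [14.55, 137.4], [-85.83, 265.84], [4.83, 119.75], [-152.11, 152.11]. Speed limits (degrees/s): [127.2, 127.2, 159.86, 159.86, 180, 180, 180].

## Interface

Orientations are given as a 3x3 rotation matrix whose columns are the frame's x, y, z axes.
In Python, from plant import move_ptp, move_linear, movej, grip, wait, solve_ik, get_obs, grab_frame, camera_model, PlanningError, job_done gives the robot as it stands. Calls block until the motion is done:
- move_ptp(position, orientation): joint-space move of the TCP to a pose.
- move_linear(position, frame=None, velocity=0.15): straight line of the TCP; frame=None keeps the orientation; velocity is the mean speed in m/s.
- movej(angles): joint-space move.
- grip(opening, grasp_force=None): finger opening in m; grasp_force is the grip in N (None keeps the last); returns when the fingers have stopped.
- wait(seconds).
- solve_ik(position, orientation): joint angles nearest the present ones, or None.
- get_obs(): the state.
- grab_frame(name): name is "scene" or "side" or "wrist"; returns the picture (420x560x3 uint8, red, green, blue); there is no depth.
- camera_model(name): a dict with "intrinsics" (3x3 intrinsics, pixels), "dist_coeffs" ([k1, k2, p1, p2, k3] as OpenCV has them; the pictures are not rectified), "R" (3x3) and "t" (3): a world point X has camera coordinates R X + t. Camera axes: x right, y down, z forward; pixel columns grow to the right and rows downward; lengths in m; the calibration is good to about 2 mm. A picture is of the moment at which its call begins: read the wrist's pose just before it. camera_model takes no time and is no camera call; for the wrist camera it gives the pose at the moment of the call.
A pose or a line that the arm cannot do raises PlanningError and nothing moves.
- job_done(): hands the job in; it is judged then, once.
The state is a dict: "clock": time; "q": joint angles; "qd": joint speeds; "effort": joint torques, N m; "tcp_pos": TCP position; "ee_rot": TCP orientation; "force": force on the tool from outside, world axes, zero at the start; "wrist_torque": the same for the moment, N m; "gripper_width": finger opening in m; "grip_force": force on a finger pad.
Only numpy, scipy, OpenCV 4.12 (cv2) and the standard library are available. Lean on these libraries where they do the work, as an engineer would, in place of code of your own. Each camera call takes 0.05 s, during which the arm holds its last target. There are 200 camera calls.

## Working session

There is one attempt and no reset: what is moved stays moved. The work goes in short steps, each a Python script; the robot and the scene stay as the last script left them, time stands still between calls to the robot, and variables do not carry over. Pictures are saved under pics/ and viewed, at most 10 in all, crops included, and the job is handed in when it is done.

```bash
mkdir -p pics; ls
python3 - <<'E'
from plant import *
import cv2,numpy as np
fs=[grab_frame(n) for n in("scene","side","wrist")]
for n,f in zip(("scene","side","wrist"),fs):
    np.save(f"pics/{n}0.npy",f); m=camera_model(n); print(n,m)
cv2.imwrite("pics/scene0.png",cv2.resize(fs[0][...,::-1],(800,600),interpolation=cv2.INTER_CUBIC))
cv2.imwrite("pics/side0.png",cv2.resize(fs[1][...,::-1],(800,600),interpolation=cv2.INTER_CUBIC))
print(get_obs())
E
```

```text
pics
scene {'intrinsics': array([[402.53502011,   0.        , 275.608483  ],
       [  0.        , 402.53502011, 205.00767144],
       [  0.        ,   0.        ,   1.        ]]), 'dist_coeffs': array([0.04193094, 0.        , 0.        , 0.        , 0.        ]), 'R': array([[ 0.99275372, -0.12014767, -0.00214253],
       [-0.09977201, -0.81419479, -0.57195489],
       [ 0.06697461,  0.5680241 , -0.82028228]]), 't': array([-0.52313296,  0.04452309,  1.11391322])}
side {'intrinsics': array([[451.11000012,   0.        , 280.98751074],
       [  0.        , 451.11000012, 213.01173336],
       [  0.        ,   0.        ,   1.        ]]), 'dist_coeffs': array([-0.12730828,  0.        ,  0.        ,  0.        ,  0.        ]), 'R': array([[ 0.99923392, -0.03901882, -0.00301748],
       [-0.01997537, -0.44220504, -0.89669152],
       [ 0.0336535 ,  0.89606486, -0.44264569]]), 't': array([-0.49985716,  0.09709574,  1.07216297])}
wrist {'intrinsics': array([[298.49612011,   0.        , 281.93863279],
       [  0.        , 298.49612011, 207.14577709],
       [  0.        ,   0.        ,   1.
[... 415 characters left out ...]
3.35098402]), 'qd': array([ 0.06519991, -0.14365936,  0.08754576, -0.0528915 , -0.00906606,
       -0.01607731, -0.03078569]), 'effort': array([ 2.09560720e-03, -6.59041929e+01,  1.36694413e+00, -4.05868793e+01,
        1.70097593e-02,  9.66099818e-03,  2.27169187e-05]), 'tcp_pos': array([ 0.23662992, -0.60500142,  0.23060639]), 'ee_rot': array([[ 9.31296252e-01,  3.64262304e-01, -5.13962237e-04],
       [ 3.64262665e-01, -9.31295456e-01,  1.21849622e-03],
       [-3.47984568e-05, -1.32199821e-03, -9.99999126e-01]]), 'force': array([-0.36645612,  0.41221018, -0.68224127]), 'wrist_torque': array([-0.00757338,  0.01773283, -0.04393523]), 'grip_force': 0.0, 'gripper_width': 0.08537475599602981}
```

View pics/scene0.png

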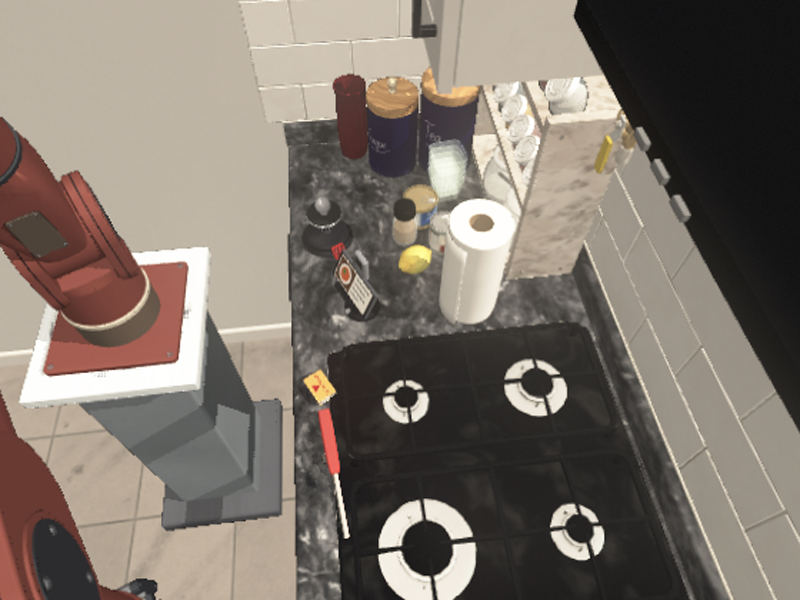

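View pics/side0.png

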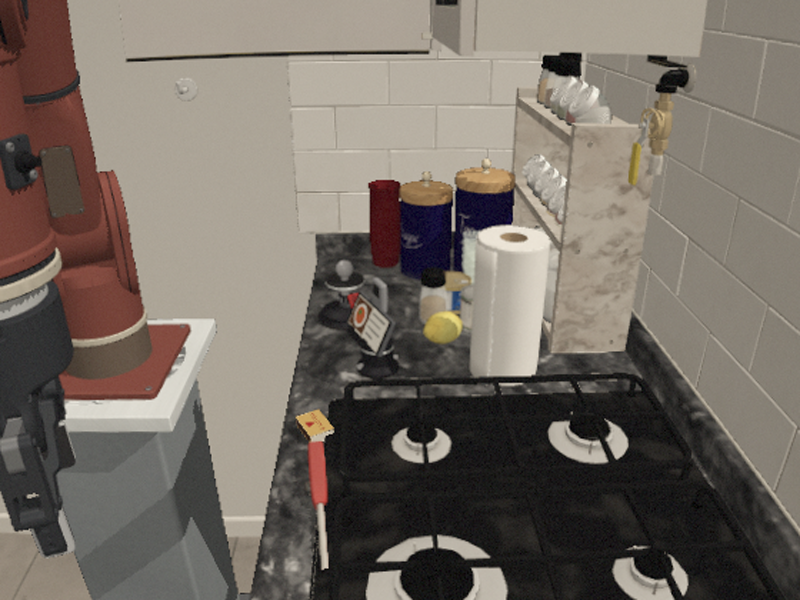

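The scene view shows the stand's ball at about (322,205), its collar at (322,225), and the holder at (355,290) with its red lever at (338,250). In the side view the ball is at about (345,268) and the holder at (372,330). I'll crop both views for detail.

```bash
cat > h.py <<'E'
import cv2,numpy as np
from plant import *
def ray(m,uv):
    p=cv2.undistortPoints(np.array([[uv]],float),m["intrinsics"],np.array(m["dist_coeffs"]))[0,0]
    R=np.array(m["R"]);d=R.T@np.array([p[0],p[1],1]);return -R.T@np.array(m["t"]),d/np.linalg.norm(d)
def onz(m,uv,z):
    c,d=ray(m,uv);return c+d*(z-c[2])/d[2]
def tri(obs):
    A=np.zeros((3,3));b=np.zeros(3);L=[ray(m,u) for m,u in obs]
    for c,d in L:
        P=np.eye(3)-np.outer(d,d);A+=P;b+=P@c
    X=np.linalg.solve(A,b);return X,[np.linalg.norm((np.eye(3)-np.outer(d,d))@(X-c))for c,d in L]
def proj(m,X):
    return cv2.projectPoints(np.array([X],float),cv2.Rodrigues(np.array(m["R"]))[0],np.array(m["t"]),m["intrinsics"],np.array(m["dist_coeffs"]))[0].ravel()
E
python3 - <<'E'
from h import *
a=np.load("pics/scene0.npy")[125:235,200:300];b=np.load("pics/side0.npy")[170:280,210:310]
im=np.hstack([cv2.resize(x,None,fx=4,fy=4,interpolation=cv2.INTER_CUBIC) for x in(a,b)])
cv2.imwrite("pics/c0.png",im[...,::-1])
s,d=camera_model("scene"),camera_model("side")
k=.7
print(tri([(s,(322*k,205*k)),(d,(345*k,268*k))]))
print(onz(s,(327*k,240*k),0),onz(d,(345*k,312*k),0.01), onz(s,(360*k,305*k),0.02))
E
```

```text
(array([0.40247313, 0.15034456, 0.09915725]), [np.float64(0.0007261571743558008), np.float64(0.000726157174355751)])
[0.40157354 0.14335984 0.        ] [0.39959692 0.14841448 0.01      ] [ 0.45652194 -0.04388837  0.02      ]
```

View pics/c0.png

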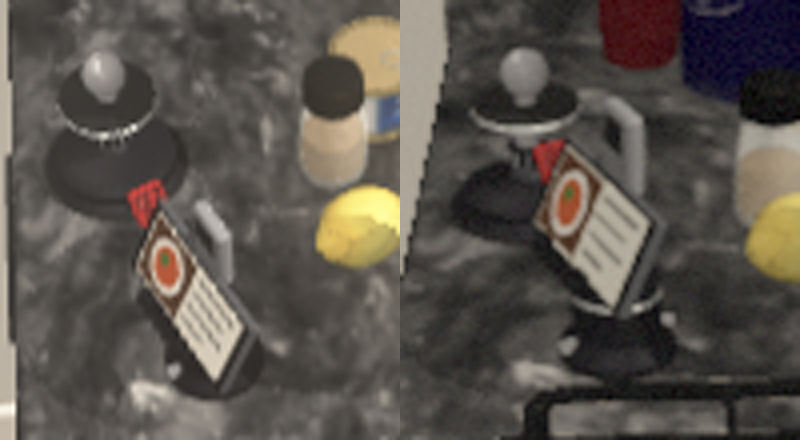

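Crops: ball at (103,73) in the scene crop and (524,72) in the side crop. The red pad is at (147,200) and the grey tab at (215,235). The holder is yawed about +25–30°. I'll check IK and take a closer look with the wrist camera.

```bash
cat >> h.py <<'E'
def Rt(yaw,flip=1):
    "tool down, tool y along (cos yaw, sin yaw)*flip"
    y=flip*np.array([np.cos(yaw),np.sin(yaw),0]);z=np.array([0,0,-1.]);return np.c_[np.cross(y,z),y,z]
E
python3 - <<'E'
from h import *
for f in(1,-1):
  for p in([.41,.155,.225],[.41,.155,.27],[.41,.155,.3],[.41,.155,.34],[.46,-.035,.13],[.46,-.035,.34],[.44,.05,.33]):
    for yd in(-15,0,15,30,45):
      q=solve_ik(p,Rt(np.radians(yd),f)); print(f,p,yd,None if q is None else np.round(q).astype(int))
E
```

```text
1 [0.41, 0.155, 0.225] -15 [ 41  -6 -62 110  -6  73 -34]
1 [0.41, 0.155, 0.225] 0 [ 41  -6 -62 110  -5  73 -19]
1 [0.41, 0.155, 0.225] 15 [ 40  -6 -61 110  -5  73  -4]
1 [0.41, 0.155, 0.225] 30 [ 40  -6 -61 110  -5  73  10]
1 [0.41, 0.155, 0.225] 45 [ 39  -6 -61 110  -5  73  25]
1 [0.41, 0.155, 0.27] -15 [ 44  -9 -62 106  -8  79 -31]
1 [0.41, 0.155, 0.27] 0 [ 43  -9 -62 106  -8  79 -17]
1 [0.41, 0.155, 0.27] 15 [ 43  -9 -61 106  -8  79  -2]
1 [0.41, 0.155, 0.27] 30 [ 42  -9 -61 106  -8  79  13]
1 [0.41, 0.155, 0.27] 45 [ 41  -9 -60 106  -7  79  28]
1 [0.41, 0.155, 0.3] -15 [ 47 -11 -63 103 -10  82 -29]
1 [0.41, 0.155, 0.3] 0 [ 46 -11 -62 103  -9  82 -15]
1 [0.41, 0.155, 0.3] 15 [ 44 -10 -61 103  -9  82   0]
1 [0.41, 0.155, 0.3] 30 [ 43 -10 -60 103  -9  82  14]
1 [0.41, 0.155, 0.3] 45 [ 41 -10 -59 103  -8  82  29]
1 [0.41, 0.155, 0.34] -15 [ 63 -19 -69  98 -18  89 -20]
1 [0.41, 0.155, 0.34] 0 [ 58 -16 -68  98 -15  88  -8]
1 [0.41, 0.155, 0.34] 15 [ 47 -12 -62  99 -11  87   1]
1 [0.41, 0.155, 0.34] 30 [ 34  -9 -52  99  -7  87  12]
1 [0.41, 0.155, 0.34] 45 [ 20  -8 -40  99  -5  87  25]

[... 1789 characters left out ...]
0.035, 0.13] -15 None
-1 [0.46, -0.035, 0.13] 0 None
-1 [0.46, -0.035, 0.13] 15 None
-1 [0.46, -0.035, 0.13] 30 [ -57    0   57  119    0   61 -150]
-1 [0.46, -0.035, 0.13] 45 [  28    4  -30  115    2   62 -138]
-1 [0.46, -0.035, 0.34] -15 [-75 -21  58 101  18  91 147]
-1 [0.46, -0.035, 0.34] 0 None
-1 [0.46, -0.035, 0.34] 15 None
-1 [0.46, -0.035, 0.34] 30 [  33   -4  -31   97   -2   87 -149]
-1 [0.46, -0.035, 0.34] 45 [  33   -4  -31   97   -2   87 -134]
-1 [0.44, 0.05, 0.33] -15 [-80 -21  53 104  17  90 136]
-1 [0.44, 0.05, 0.33] 0 None
-1 [0.44, 0.05, 0.33] 15 None
-1 [0.44, 0.05, 0.33] 30 [  74  -16  -70   99  -15   87 -144]
-1 [0.44, 0.05, 0.33] 45 [  36   -7  -43  100   -5   86 -141]
```

Run:
```python
from h import *
import pickle
out=[]
for i,p in enumerate(([.45,-.0,.34],[.43,.09,.34])):
    move_ptp(p,Rt(0)); wait(.3)
    m=camera_model("wrist");f=grab_frame("wrist");out.append((m,f))
    cv2.imwrite(f"pics/w{i}.png",cv2.resize(f[...,::-1],(800,600),interpolation=cv2.INTER_CUBIC))
o=get_obs();print(o["clock"],o["tcp_pos"],o["force"])
pickle.dump(out,open("pics/w.pkl","wb"))
```

```text
3.625 [0.43016285 0.08931236 0.33989624] [-0.33612275 -0.1233469  -0.66857775]
```

View pics/w0.png

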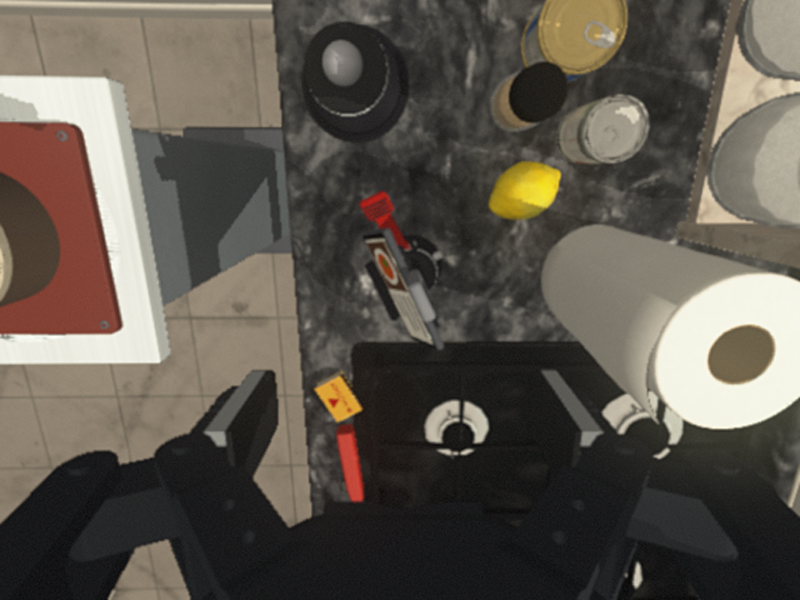

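View pics/w1.png

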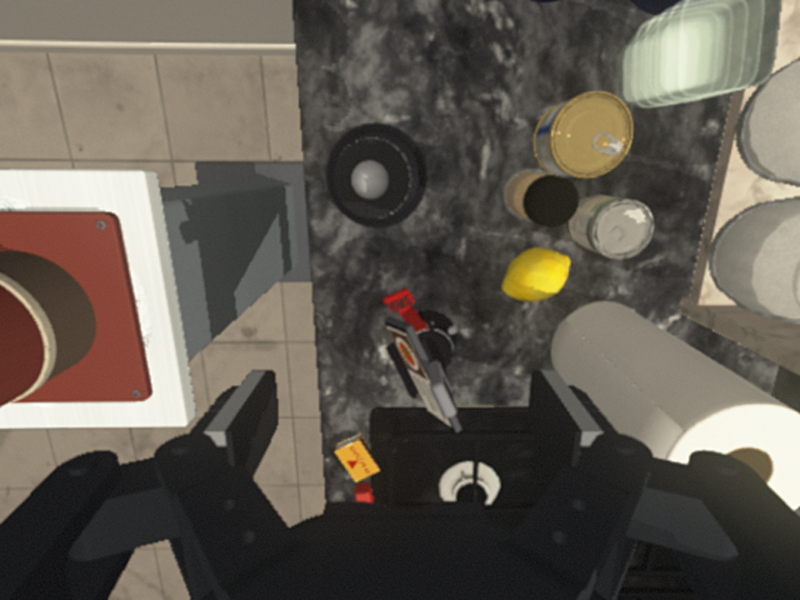

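Wrist views: ball at (342,62) in w0 and (370,180) in w1; red pad at (377,208) and (399,301); tab at about (422,297) and (438,372). I'll enlarge the holder, and triangulate the ball and red pad.

Run:
```python
from h import *
import pickle
(m0,f0),(m1,f1)=pickle.load(open("pics/w.pkl","rb"))
s,d=camera_model("scene"),camera_model("side")
k=.7
B,r=tri([(m0,(342*k,62*k)),(m1,(370*k,180*k)),(s,(225.75,143.25)),(d,(241,188))]);print("ball",B,r)
B2,r=tri([(m0,(342*k,62*k)),(m1,(370*k,180*k))]);print("ball wrist",B2,r)
# red pad
P=[]
for n,f,box in(("w0",f0,(240,130,290,170)),("w1",f1,(262,195,300,240)),("sc",np.load("pics/scene0.npy"),(225,165,250,185)),("si",np.load("pics/side0.npy"),(240,200,255,220))):
    h=cv2.cvtColor(f,cv2.COLOR_RGB2HSV);M=((h[...,0]<8)|(h[...,0]>172))&(h[...,1]>150)&(h[...,2]>90)
    x0,y0,x1,y1=box;yy,xx=np.nonzero(M[y0:y1,x0:x1]);print(n,len(xx),xx.min()+x0,xx.max()+x0,yy.min()+y0,yy.max()+y0,xx.mean()+x0,yy.mean()+y0)
a=f0[130:250,245:320];b=f1[200:310,260:335]
a=cv2.resize(a,None,fx=5,fy=5,interpolation=cv2.INTER_CUBIC);b=cv2.resize(b,(375,550),interpolation=cv2.INTER_CUBIC);b=np.vstack([b,np.zeros((50,375,3),np.uint8)])
cv2.imwrite("pics/c1.png",np.hstack([a,b])[...,::-1])
```

```text
ball [0.40148901 0.1513308  0.09832892] [np.float64(0.0011470003586701721), np.float64(0.0009342373973325461), np.float64(0.0013417053562111308), np.float64(0.0007028666410233845)]
ball wrist [0.40125667 0.15078119 0.10399608] [np.float64(3.9706536782799236e-05), np.float64(3.9706536782845856e-05)]
w0 475 252 283 134 169 266.46315789473687 148.5978947368421
w1 374 268 298 202 231 283.0561497326203 215.17379679144386
sc 41 232 240 170 181 235.7560975609756 174.5609756097561
si 44 243 250 205 215 246.3181818181818 208.97727272727272
```

View pics/c1.png

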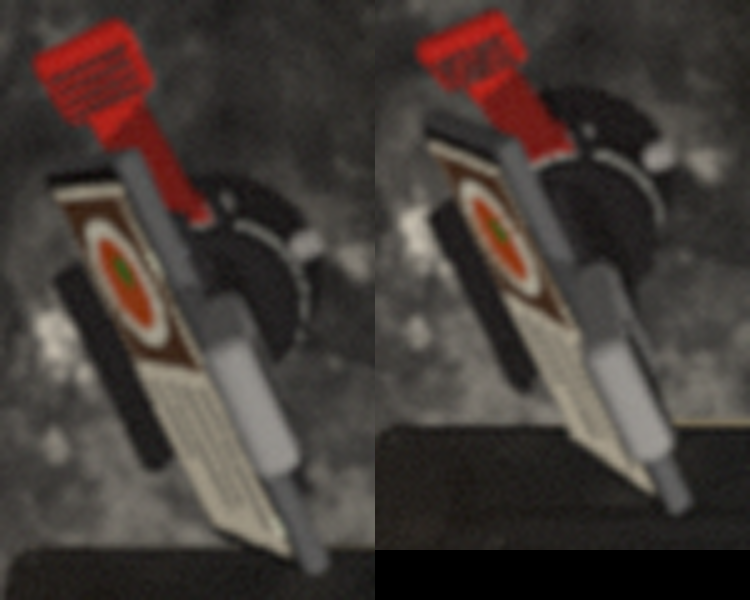

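Crop shows the tab's light top face: ends at (229,348)–(283,465) in w0, and (609,345)–(656,449) in w1. Casting rays onto z = 0.155.

Run:
```python
from h import *
import pickle
(m0,f0),(m1,f1)=pickle.load(open("pics/w.pkl","rb"))
for m,o,es in((m0,(245,130),((229,348),(283,465))),(m1,(260,200),((234,345),(281,449)))):
    E=[onz(m,(x/5+o[0],y/5+o[1]),.155) for x,y in es]
    v=E[0]-E[1];print("tab mid",(E[0]+E[1])/2,"len",np.linalg.norm(v),"yaw",np.degrees(np.arctan2(-v[0],v[1])))
for m,o,c in((m0,(245,130),(95,70)),(m1,(260,200),(97,50))):
    print("pad",onz(m,(c[0]/5+o[0],c[1]/5+o[1]),.09))
print(tri([(m0,(95/5+245,70/5+130)),(m1,(97/5+260,50/5+200))]))
c=[onz(m0,(342*.7,62*.7),z) for z in(.08,.1,.12)];print(c,onz(m1,(370*.7,180*.7),.1))
```

```text
tab mid [ 0.46552643 -0.03187848  0.155     ] len 0.030966383231944495 yaw 24.354097787925355
tab mid [ 0.4654574  -0.03045742  0.155     ] len 0.031323748987337544 yaw 23.142493731900935
pad [0.42596481 0.03860241 0.09      ]
pad [0.42554668 0.03899999 0.09      ]
(array([0.42568209, 0.03838995, 0.08792709]), [np.float64(0.00016169132824301143), np.float64(0.00016169132824305887)])
[array([0.39815243, 0.1557686 , 0.08      ]), array([0.40070718, 0.15160516, 0.1       ]), array([0.40326192, 0.14744171, 0.12      ])] [0.40099453 0.15067651 0.1       ]
```

Run:
```python
from h import *
R=Rt(np.radians(24.5)); g=np.array([.4655,-.0312])
grip(.06,30)
move_ptp([*g,.26],R); move_linear([*g,.127],velocity=.08); wait(.2)
o=get_obs();print(o["clock"],o["tcp_pos"],o["force"])
grip(.0,25); wait(.2); print(get_obs()["gripper_width"],get_obs()["grip_force"],get_obs()["force"])
grip(.0,70); wait(.2);o=get_obs();print(o["gripper_width"],o["grip_force"],o["force"])
move_linear([*g,.285],velocity=.08);wait(.4);o=get_obs();print(o["clock"],o["tcp_pos"],o["force"],o["wrist_torque"],o["gripper_width"])
a=grab_frame("scene");b=grab_frame("side")
np.save("pics/s1.npy",a);np.save("pics/d1.npy",b)
im=np.hstack([cv2.resize(x,(400,440),interpolation=cv2.INTER_CUBIC) for x in(a[105:215,200:300],b[120:230,210:310])])
cv2.imwrite("pics/c2.png",im[...,::-1])
```

```text
6.6583 [ 0.46564728 -0.03122633  0.12721164] [0.38012561 0.19037926 0.04965038]
0.011614521173881327 28.12873810529709 [-1.86444771 -1.11831857  2.89707146]
0.01088167943929546 68.79741311073303 [-2.50426851 -0.80873976  5.01141877]
10.2917 [ 0.4654889  -0.0311974   0.28497944] [ 0.46067141 -0.70633918 -4.23287304] [ 0.02134098 -0.01353676 -0.00521675] 0.010633688555162547
```

View pics/c2.png

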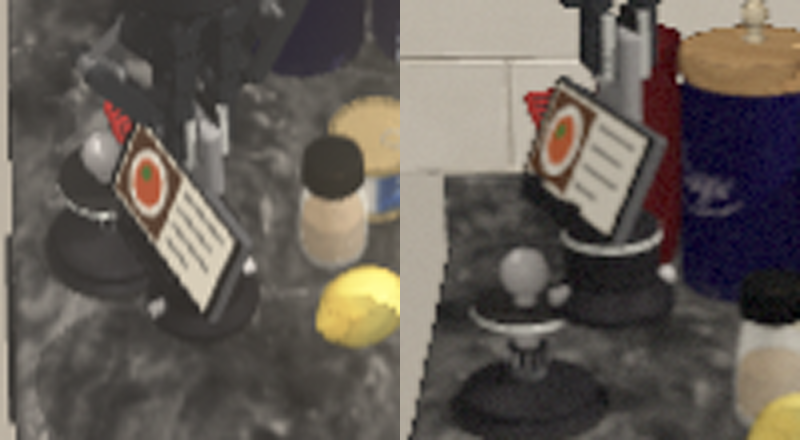

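The holder hangs upright in the fingers with the lever up, and the ball stays clear in both views. Next I move over the ball and descend in small steps, watching the force.

Run:
```python
from h import *
R=Rt(0.); p=np.array([.407,.151,.285])
move_ptp(p,R);wait(.3)
p[2]=.250;move_linear(p,velocity=.08);wait(.4)
f0=np.mean([get_obs()["force"] for _ in range(5)],0);print(get_obs()["clock"],get_obs()["tcp_pos"],f0)
for i in range(60):
    p[2]-=.001; move_linear(p,velocity=.02); wait(.05)
    o=get_obs();f=o["force"]-f0
    if np.linalg.norm(f)>1.2: print(round(o["clock"],2),np.round(o["tcp_pos"]*1e3,1),np.round(f,1),np.round(o["wrist_torque"],2))
    if f[2]>17 or np.hypot(*f[:2])>8: break
print(o["clock"],p)
```

```text
12.475 [0.407106   0.1510201  0.25019636] [-0.31889936  0.39302781 -4.29011772]
13.38 [407. 151. 247.] [ 1.1 -0.8  0.2] [-0.02 -0.03 -0.01]
14.88 [407. 151. 242.] [ 0.8 -0.5  1.3] [-0.01  0.   -0.03]
17.27 [407. 151. 234.] [ 0.9 -0.8  0. ] [-0.01 -0.02  0.03]
18.18 [407. 151. 231.] [-0.  -1.   0.9] [ 0.01 -0.02 -0.03]
18.48 [407. 151. 230.] [ 0.8 -0.4  1. ] [-0.03 -0.07 -0.01]
19.98 [407. 151. 225.] [ 1.4  0.  -0.3] [-0.06 -0.03 -0.04]
20.88 [407.1 151.  222. ] [ 1.4 -0.5  0.3] [ 0.04 -0.36  0.02]
21.18 [407.2 151.  221.1] [ 1.9 -0.8  1. ] [-0.04 -0.49 -0.01]
21.48 [407.2 151.1 220.3] [ 0.9 -0.7  7. ] [-0.07 -0.28  0.01]
21.77 [407.1 151.1 219.1] [ 1.5 -0.6  6.8] [-0.03 -0.21 -0.01]
22.07 [407.  151.  217.9] [ 1.2 -0.   7.1] [ 0.01 -0.38  0.01]
22.38 [406.9 151.  216.9] [ 2.4 -0.3  6.2] [ 0.08 -0.44 -0.01]
22.68 [406.9 151.  215.8] [ 2.3 -0.   5.3] [ 0.06 -0.45  0.02]
22.98 [407. 151. 215.] [1.1 0.3 6.4] [ 0.12 -0.47  0.03]
23.27 [407.  151.1 214. ] [1.4 1.4 5.5] [ 0.43 -0.53 -0.01]
23.57 [407.  151.2 213. ] [1.5 0.9 6.8] [ 0.65 -0.59  0.03]
23.88 [407.  151.2 212. ] [2.2 2.5 6. ] [ 0.86 -0.63 -0.  ]
24.18 [407.  151.2 210.9] [2.3 2.9 5.4] [ 1.14 -0.63  0.02]
24.48 [407.  151.1 209.9] [2.3 2.9 5.5] [ 1.31 -0.7  -0.05]
24.77 [407.  151.1 208.9] [1.8 3.6 6.1] [ 1.49 -0.74 -0.03]
25.07 [407.  151.  207.9] [2.3 3.2 6. ] [ 1.56 -0.73 -0.07]
25.38 [407.  151.  206.9] [2.1 3.7 6.9] [ 1.6  -0.71 -0.02]
25.68 [407.  151.1 205.9] [2.9 4.2 6.9] [ 1.59 -0.71 -0.05]
25.98 [407.2 151.2 205.2] [2.2 4.8 9.5] [ 1.51 -0.61 -0.05]
26.27 [407.3 151.4 204.6] [ 1.2  4.5 14.5] [ 1.44 -0.26  0.01]
26.57 [407.5 151.4 204. ] [ 0.5  4.  16.1] [ 1.43  0.01 -0.04]
26.88 [407.7 151.6 203.4] [-1.   4.2 21.5] [ 1.28  0.33 -0.1 ]
26.875 [0.407 0.151 0.202]
```

Run:
```python
from h import *
f0=np.array([-.32,.39,-4.29]);p=np.array([.407,.151,.2025])
for i in range(4):
    p[1]+=.0007;move_linear(p,velocity=.02);wait(.1)
    o=get_obs();f=o["force"]-f0;print(np.round(o["tcp_pos"]*1e3,1),np.round(f,1),np.round(o["wrist_torque"],2))
    if f[1]<1 or o["wrist_torque"][0]<.3: break
for F in(40,20): grip(0,F);wait(.1);print(np.round(get_obs()["force"]-f0,1),np.round(get_obs()["wrist_torque"],2))
grip(.05,20);wait(.5);o=get_obs();print(o["clock"],o["force"],o["gripper_width"],o["grip_force"])
p[2]=.27;move_linear(p,velocity=.1);
move_linear([.43,.04,.34],velocity=.15);wait(.3)
import pickle
m=camera_model("wrist");w=grab_frame("wrist");a=grab_frame("scene");b=grab_frame("side")
pickle.dump((m,w,a,b),open("pics/p2.pkl","wb"));print(get_obs()["clock"],get_obs()["force"])
im=np.hstack([cv2.resize(x,(266,440),interpolation=cv2.INTER_CUBIC) for x in(a[95:205,190:256],b[110:220,205:271])]+[cv2.resize(w[0:220,200:333],(266,440))])
cv2.imwrite("pics/c3.png",im[...,::-1])
```

```text
[407.5 151.8 203.5] [ 1.1  3.  17.9] [0.91 0.13 0.01]
[407.5 152.  203.5] [ 0.2  1.4 17. ] [0.58 0.13 0.01]
[407.5 152.3 203.5] [-0.7 -0.3 18.6] [ 0.22  0.18 -0.03]
[ 0.1  0.2 18.5] [0.13 0.18 0.02]
[ 0.5  0.7 19. ] [0.2  0.17 0.02]
29.5167 [ 0.10006732 -0.42124833 -0.14909974] 0.04999558853303368 0.0
31.8417 [ 0.32456796 -0.00862598  0.26741989]
```

View pics/c3.png

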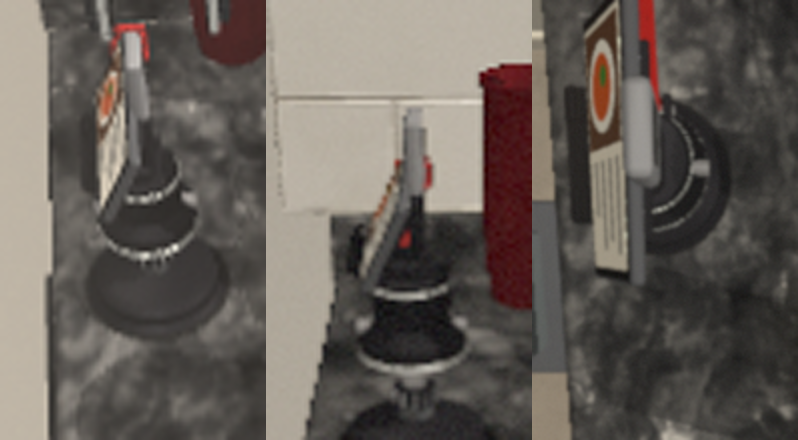

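The holder stands upright on the ring with its rim on the collar and the screen to the front, and the lever is up. Next I press the lever with closed fingers, following its arc.

```bash
cat > press.py <<'E'
from h import *
R=Rt(0.);H=np.array([.4013,.1518,.077])
def pt(a,dz=0): return H+np.array([0,.027+.075*np.cos(a)+.007,.036+.088*np.sin(a)+dz])
grip(0,20)
move_ptp([*pt(.82)[:2],.34],R)
p=pt(.82,.02);move_linear(p,velocity=.12);wait(.4)
f0=np.mean([get_obs()["force"] for _ in range(5)],0);print(get_obs()["clock"],get_obs()["tcp_pos"],f0)
for dz in np.arange(.017,-.001,-.003):
    move_linear(pt(.82,dz),velocity=.03);f=get_obs()["force"]-f0
    if f[2]>5: break
a=.82
while True:
    a-=.025;move_linear(pt(a,dz),velocity=.025);wait(.03)
    o=get_obs();f=o["force"]-f0;print(round(o["clock"],2),round(a,3),np.round(o["tcp_pos"]*1e3,1),np.round(f,1))
    if f[2]>9 or abs(f[1])>8 or a<.0: break
E
python3 press.py
```

```text
34.9333 [0.40134697 0.23696233 0.19743862] [ 0.80331554 -0.70217132 -0.34051751]
36.97 0.795 [401.5 238.7 175.1] [-0.1  2.9  5.8]
37.25 0.77 [401.5 240.1 173.5] [-0.8  4.7  7.1]
37.53 0.745 [401.5 241.5 172. ] [0.2 2.5 5.7]
37.82 0.72 [401.5 242.9 170.4] [-0.6  4.2  4.7]
38.1 0.695 [401.5 244.2 168.7] [-1.4  4.9  5.3]
38.38 0.67 [401.5 245.4 167. ] [-0.6  5.2  4.6]
38.67 0.645 [401.4 246.1 165.1] [-0.1  4.2  4.8]
38.95 0.62 [401.3 246.8 163.2] [-0.1  4.1  5.7]
39.23 0.595 [401.3 247.8 161.3] [-0.5  4.1  4.4]
39.52 0.57 [401.3 248.8 159.4] [-0.4  3.8  4.3]
39.8 0.545 [401.2 249.8 157.5] [-1.1  2.5  2.9]
40.08 0.52 [401.2 250.8 155.6] [-1.4  2.8  3.4]
40.37 0.495 [401.2 251.8 153.7] [-0.6  2.6  3.5]
40.65 0.47 [401.2 252.6 151.7] [-0.3  3.4  3.3]
40.93 0.445 [401.2 253.5 149.8] [-1.1  2.4  2.7]
41.22 0.42 [401.2 254.2 147.8] [-0.6  1.4  2.9]
41.5 0.395 [401.2 255.  145.7] [-0.7  2.6  1.8]
41.78 0.37 [401.2 255.7 143.7] [-0.2  1.   3.1]
42.07 0.345 [401.2 256.3 141.7] [0.3 2.5 2.9]
42.35 0.32 [401.3 256.9 139.6] [0.1 1.8 2.4]
42.63 0.295 [401.3 257.5 137.5] [-0.2  1.7  2.1]
42.92 0.27 [401.3 258.  135.4] [-1.3  1.7  2.4]
43.2 0.245 [401.2 258.5 133.2] [-0.8  1.6  2.4]
43.48 0.22 [401.2 259.  131.1] [-1.3  1.4  1.5]
43.77 0.195 [401.3 259.3 129. ] [-1.1  1.9  1.1]
44.05 0.17 [401.3 259.7 126.8] [-0.3  1.7  1.6]
44.33 0.145 [401.2 260.  124.6] [0.5 0.6 2.4]
44.62 0.12 [401.2 260.2 122.4] [-0.4  0.2  2. ]
44.9 0.095 [401.3 260.3 120.2] [0.2 0.8 0.8]
45.18 0.07 [401.3 260.6 118.1] [0.2 1.6 3.1]
45.47 0.045 [401.4 261.1 116.1] [-0.6  2.4  4.1]
45.75 0.02 [401.5 261.5 114.1] [-1.1  4.5  5.8]
46.03 -0.005 [401.7 261.9 112.1] [-1.1  5.2  6.4]
```

Run:
```python
from h import *
a=grab_frame("scene");b=grab_frame("side");o=get_obs();print(o["clock"],o["force"])
import pickle
_,_,a0,b0=pickle.load(open("pics/p2.pkl","rb"))
im=np.hstack([cv2.resize(x,(200,400),interpolation=cv2.INTER_CUBIC) for x in(a0[95:195,195:245],a[95:195,195:245],b0[115:215,220:270],b[115:215,220:270])])
cv2.imwrite("pics/c4.png",im[...,::-1])
```

```text
46.1333 [0.14842107 4.94866005 7.42693856]
```

View pics/c4.png

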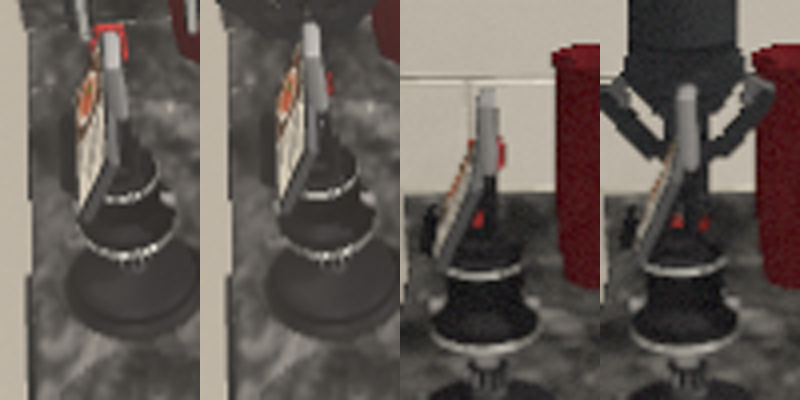

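In the side view the tab top has moved up by about 5 crop pixels, so the holder leans slightly under the press and the lever seems to be at its stop. I'll back off and compare the holder's image with the one before pressing.

Run:
```python
from h import *
import pickle
p=get_obs()["tcp_pos"];R=Rt(0.)
p[2]+=.03;move_linear(p,velocity=.04)
p[2]=.34;move_linear(p,velocity=.15);move_linear([.43,.04,.34],velocity=.2);wait(.3)
m1=camera_model("wrist");w1=grab_frame("wrist");a=grab_frame("scene");b=grab_frame("side")
m0,w0,a0,b0=pickle.load(open("pics/p2.pkl","rb"));pickle.dump((m1,w1,a,b),open("pics/p3.pkl","wb"))
g=lambda x:cv2.cvtColor(x,cv2.COLOR_RGB2GRAY)
print(get_obs()["clock"],m1["t"]-m0["t"])
s,d=camera_model("scene"),camera_model("side")
H=np.array([.4013,.1518,.077])
def hd(x):return H+np.array(x)
for nm,m,A,B in(("scene",s,a0,a),("side",d,b0,b),("wrist",m0,w0,w1)):
    for part,c,rx,ry in(("tab",(0.006,0,.140),8,8),("phone",(-.015,-.02,.09),7,11),("socket",(0,-.02,.025),13,10)):
        u,v=np.round(proj(m,hd(c))).astype(int)
        if not(ry+4<v<410): print(nm,part,"out");continue
        T=g(A)[v-ry:v+ry,u-rx:u+rx];S=g(B)[v-ry-4:v+ry+4,u-rx-4:u+rx+4]
        T5,S5=[cv2.resize(z,None,fx=5,fy=5,interpolation=cv2.INTER_CUBIC) for z in(T,S)]
        r=cv2.matchTemplate(S5,T5,cv2.TM_CCOEFF_NORMED);_,mx,_,l=cv2.minMaxLoc(r);
        tilt=proj(m,hd((c[0],c[1]+.001*(c[2]-.02)/.1,c[2])))-proj(m,hd(c))
        print(nm,part,(u,v),"shift px",(l[0]/5-4,l[1]/5-4),round(mx,3),"px for .01rad",tilt)
im=np.hstack([cv2.resize(x,(266,440),interpolation=cv2.INTER_CUBIC) for x in(a[95:205,190:256],b[110:220,205:271])]+[cv2.resize(w1[0:220,200:333],(266,440))])
cv2.imwrite("pics/c5.png",im[...,::-1])
```

```text
50.2333 [-1.97780926e-04  1.45030436e-05  6.17381018e-05]
scene tab (np.int64(223), np.int64(111)) shift px (0.0, 0.20000000000000018) 0.888 px for .01rad [-0.02193095 -0.31623667]
scene phone (np.int64(217), np.int64(131)) shift px (0.0, 0.20000000000000018) 0.971 px for .01rad [-0.01038766 -0.18665476]
scene socket (np.int64(225), np.int64(148)) shift px (0.0, 0.0) 0.981 px for .01rad [-0.00090187 -0.01308119]
side tab (np.int64(241), np.int64(144)) shift px (0.0, 0.0) 0.915 px for .01rad [ 0.01966828 -0.14497608]
side phone (np.int64(233), np.int64(166)) shift px (0.0, 0.20000000000000018) 0.987 px for .01rad [ 0.01577974 -0.09676294]
side socket (np.int64(240), np.int64(189)) shift px (0.0, 0.0) 0.982 px for .01rad [ 0.00081738 -0.00767995]
wrist tab (np.int64(255), np.int64(66)) shift px (0.40000000000000036, 1.4000000000000004) 0.997 px for .01rad [-0.04127076 -1.64541217]
wrist phone (np.int64(239), np.int64(96)) shift px (0.20000000000000018, 0.0) 0.939 px for .01rad [-0.03124541 -0.75981953]
wrist socket (np.int64(259), np.int64(100)) shift px (0.40000000000000036, -0.3999999999999999) 0.967 px for .01rad [-0.00097487 -0.04462516]
```

View pics/c5.png

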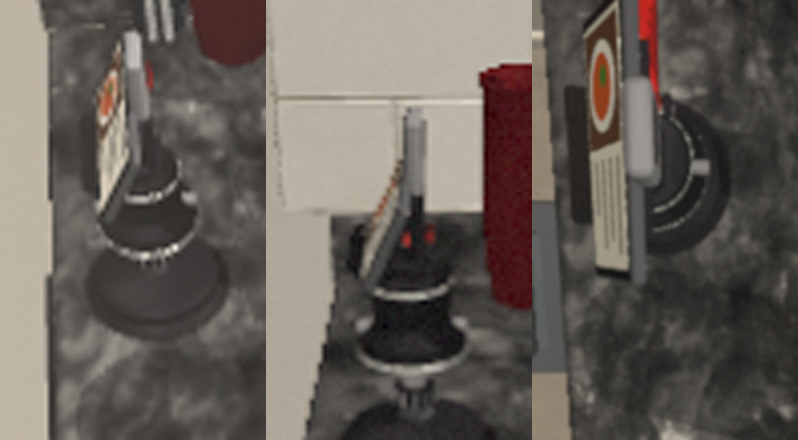

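The holder has sprung back upright, and the red pad now shows low beside the tab, at about (150,75) and (431,235) in the crop. One quick projection check of the lever angle, using the saved images, before handing in.

Run:
```python
from h import *
import pickle
m1,w,a,b=pickle.load(open("pics/p3.pkl","rb"));s,d=camera_model("scene"),camera_model("side")
H=np.array([.4013,.1518,.077])
for n,m,f,box in(("scene",s,a,(222,100,236,125)),("side",d,b,(243,140,252,185))):
    h=cv2.cvtColor(f,cv2.COLOR_RGB2HSV);M=((h[...,0]<10)|(h[...,0]>170))&(h[...,1]>110)&(h[...,2]>60)
    x0,y0,x1,y1=box;yy,xx=np.nonzero(M[y0:y1,x0:x1]);print(n,"red rows",yy.min()+y0,yy.max()+y0,"cols",xx.min()+x0,xx.max()+x0)
    for q in(.4,.55,.65,.75):
        al=np.arctan2(55,51)-q
        P=[np.round(proj(m,H+np.array([.013,.027+r*np.cos(al),.036+r*np.sin(al)])),1) for r in(.062,.088)]
        print(q,P)
```

```text
scene red rows 111 116 cols 226 227
0.4 [array([226.8, 112. ]), array([226. , 103.6])]
0.55 [array([227.1, 113.6]), array([226.4, 105.8])]
0.65 [array([227.3, 114.8]), array([226.6, 107.7])]
0.75 [array([227.5, 116.2]), array([226.9, 109.7])]
side red rows 166 170 cols 244 246
0.4 [array([246.2, 162.2]), array([246.3, 155.7])]
0.55 [array([246.4, 164.8]), array([246.5, 159.4])]
0.65 [array([246.5, 166.7]), array([246.7, 162.1])]
0.75 [array([246.5, 168.7]), array([246.8, 164.8])]
```

```bash
python3 -c "
from plant import *
print(job_done(), get_obs()['clock'])"
```

```text
the job is handed in; nothing more can be done
the job is handed in; nothing more can be done
```

I set the holder on the ball with its rim on the ring and the screen facing you, let go of it, pressed the lever down to its stop, and handed the job in; no verdict came back, but the last images, at 50.2 s, show it upright with the lever fully down.

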